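# Rinse the large dropper and show it to the inspection camera

## Robot

A 6-joint arm with a two-finger parallel gripper is mounted at the origin on the work surface. World frame = base frame: x ahead of the robot, y to its left, z up, the work surface at z = 0. Lengths are in m, angles in rad, forces in N, time in s.
With the tool pointing down it reaches from about 0.35 to 0.775 m from the base axis. Payload 5.5 kg.
Tool frame: the origin (TCP) lies at the very end of the fingers, on their centre line; the grasp point (between the pads) lies 19 mm behind it; z points along the fingers, y is the line along which they close (so a half turn about z gives the same grasp; the last joint's range is limited). The gripper opens to 85 mm and grips with 20 to 120 N. Pads are 22 mm wide; open, the fingers measure 114 mm over their backs; the gripper's body (76 mm by 85 mm) begins 54 mm behind the grasp point. The pads swing forward as they close: fully open they stand 13 mm farther back than shut.
Start: joints at [1.138, 0.313, 0.046, 1.304, 0, 1.431], TCP at [0.166, 0.551, 0.231] pointing down, gripper open.
Joint ranges: [-2.76, 2.76], [-0.86, 1.69], [-1.03, 1.26], [-2.2, 2.34], [-1.47, 1.5], [-3.14, 3.14]. Speed limits (rad/s): [2.57, 2.57, 3.14, 3.14, 3.14, 3.14].

## Interface

Orientations are given as a unit quaternion [w, x, y, z].
In Python, from workcell import env, imaging, ticket gives the robot as it stands. The module is installed in compiled form; this text tells all that it offers.
- The arm moves only by the tool apply_moves, never from a script. Its argument "rows" is a list of rows, each an object with "xyz": the shift along the tool's x, y, z in mm, a list of three; "turn": the turn, a rotation vector about the tool's x, y, z in rad, a list of three; "grip": the opening, from 0 (shut) to 1 (fully open). A call has 1 to 12 rows; each row is the pose to reach, as a shift and turn from the pose commanded when the call began, along the tool's axes at that moment; what a row does not reach only later rows make up. A row lasts 1/12 s, in which the tool goes at most 41.7 mm and 7.16 degrees, less where a joint would pass 70% of its speed; a pose out of reach is approached as far as the arm can. A call with a gripper value outside its range is refused whole. The fingers move at their own pace and stop on an object; "force" is the grip in N (left out, the last holds). Time passes only in rows, so rows that repeat a pose let the fingers close. It gives the time, the measured TCP pose, the force, the opening and the grip force at its end, in the units of the state.
- env.get_state(): the state, without advancing time (a new reading comes with each control period).
- imaging.read_camera(name): name is "side" or "top" or "wrist"; returns a dict with "color" (480x640x3 uint8, blue, green, red), "z_map" (480x640 float32, m along the optical axis (not along the pixel's ray), 0 where there is no reading), "camera_matrix" (3x3 intrinsics, pixels), "k1" (the pictures are not rectified: a ray, as slopes to the right and down, at radius r is drawn at 1 + k1 r^2 times it, then the intrinsics apply), "view" (4x4, takes a point from world to camera coordinates). Camera axes: x right, y down, z forward; pixel columns grow to the right and rows downward; lengths in m; the calibration is good to about 2 mm. A picture is of the moment at which its call begins.
- ticket.hand_in(): hands the job in; it is judged then, once.
The state is a dict: "clock": time; "joint_pos": joint angles; "qvel": joint speeds; "tau": joint torques, N m; "tcp_pos": TCP position; "orientation": TCP orientation; "wrist_force": force on the tool from outside, world axes, zero at the start; "ft_torque": the same for the moment, N m; "finger_gap": finger opening in m; "grip_force": force on a finger pad.
Only numpy, scipy, OpenCV 4.12 (cv2) and the standard library are available. Lean on these libraries where they do the work, as an engineer would, in place of code of your own. Each camera call takes 0.05 s, during which the arm holds its last target. There are 200 camera calls.

## Task

Lift the large dropper out of the wooden rack, dip the end of its glass tube briefly a couple of centimetres deep into the white rinse beaker without bumping it, then hold the dropper up in the air before the inspection camera for its picture: the middle of the glass tube 120 mm straight in front of the lens, the tube square across the line of sight with its cap uppermost. Finish there, still holding it steady in the gripper with nothing else touching it; the camera, the beaker and all the other things stay as they stand.

Things in the scene. Friction and masses are not known exactly. Their poses are not given: they have to be found in the camera images.
- dropper_cap (a point): centre of the LARGE dropper's cap, 17 mm above the cap's underside. Black round cap 28 mm diameter, 34 mm high, resting on the rack's top; dark bulb on it 22 mm wide, 24 mm high (rigid); glass tube below, 8 mm by 75 mm, hanging through a 13 mm hole. z runs along the tube towards the bulb. About 45 g. Grip the cap from above. Any of the three holes.
- dropper_tube (a point): middle of the large dropper's glass tube, 37.5 mm below the cap's underside; axes as the cap's
- dropper_tip (a point): lower end of the large dropper's glass tube, 75 mm below the cap's underside
- dropper: the large dropper as a whole, origin on its axis at the cap's underside, z along the tube towards the bulb
- rack: fixed wooden rack, 70 mm (its x) by 200 mm (its y), top 100 mm high, with a row of three holes along its y, 62 mm apart; origin under its centre on the table. On the robot's left or right, the beaker being on the other side.
- small_a_cap (a point): cap centre of a small dropper in the rack, to be left: cap 18 mm diameter, 20 mm high, slim bulb, 38 mm in all above the rack (the large one: 58 mm)
- small_b_cap (a point): cap centre of the other small dropper, the same
- beaker: loose white ceramic rinse beaker, 72 mm outer diameter, 70 mm high, wall 4 mm, floor 5 mm; origin under its centre on the table, z up
- beaker_rim (a point): centre of the beaker's mouth, level with its rim, 70 mm above the table
- stand: fixed stand of the inspection camera: dark foot 120 mm square, grey post; origin on the table. Its -x axis is the way the camera faces seen from above, about towards the robot; the camera's tilt hinge lies 260 mm above the origin.
- camera_tilt (a joint): downward tilt of the camera head on the stand (rad): 0 level, positive looking down. A stiff friction hinge; leave it.
- lens (a point): centre of the lens's front, black, 42 mm diameter, 46 mm ahead of the tilt hinge, on a grey camera body 52 mm square. Its -x axis is the line of sight.
- focus (a point): point in the air 120 mm in front of the lens on the line of sight: the middle of the glass tube belongs here. Axes of the tilted head: -x is the line of sight, y is level, z is where the dropper's z must point (square to the line of sight, upward, leaning towards the robot by the camera's tilt).
- bottle_a: bystander: amber bottle 38 mm diameter, 100 mm high, origin under its centre
- bottle_b: bystander: another such amber bottle
- tin: bystander: low round metal tin 60 mm diameter, 28 mm high, origin under its centre
- tape_roll: bystander: cardboard tape roll lying flat, 84 mm diameter, 25 mm high, origin under its centre
- jar: bystander: glass jar with brass-coloured lid, 68 mm diameter, 85 mm high, origin under its centre
There are look-alikes about, which are no part of the job. Of the things that look like the beaker, take the one that is farthest to the robot's right at the start.

How it is judged:
By the outcome, as a careful person would: the job done as asked, in the order asked, and still so for the second after the job is handed in, while the arm keeps its last pose, push and grip.
It also fails if it takes over 46 s, if anything falls off the work surface, if the arm or the gripper's body presses on something with over 40 N, if the wrist force passes 120 N, or if a joint passes its speed limit or range.

## Working session

There is one attempt and no reset: what is moved stays moved. The work goes in short steps, Python scripts to look and compute and a tool call to move; the robot and the scene stay as the last step left them, time stands still between calls to the robot, and variables do not carry over. Pictures are saved under pics/ and viewed, at most 10 in all, crops included, and the job is handed in when it is done.

Besides the shell and the picture viewer there is one more tool, called after "Call:" as name([rows], argument=value, ...), one row to a line, values as JSON. apply_moves: Moves the arm, as the interface text tells. Its arguments: {"type":"object","properties":{"rows":{"type":"array"},"force":{"type":"number"}},"required":["rows"]}

```bash
mkdir -p pics
cat > h.py <<'E'
import numpy as np, cv2, pickle
from scipy.spatial.transform import Rotation as R
def cloud(d):
    K=d["camera_matrix"];z=d["z_map"];v,u=np.mgrid[0:480,0:640]
    dx=(u-K[0,2])/K[0,0];dy=(v-K[1,2])/K[1,1];x,y=dx.copy(),dy.copy()
    for _ in range(20):
        s=1+d["k1"]*(x*x+y*y);x,y=dx/s,dy/s
    P=np.stack([x*z,y*z,z],-1);T=np.linalg.inv(d["view"])
    W=P@T[:3,:3].T+T[:3,3];W[z<=0]=np.nan
    return W
def shot(n,tag):
    from workcell import imaging
    d=imaging.read_camera(n);cv2.imwrite(f"pics/{tag}.png",d["color"]);pickle.dump(d,open(f"{tag}.pkl","wb"));return d
def load(tag): return pickle.load(open(f"{tag}.pkl","rb"))
E
python3 - <<'E'
from h import *
from workcell import env
print(env.get_state())
for n in ("side","top","wrist"):
    d=shot(n,n+"0");print(n,d["camera_matrix"].tolist(),d["k1"],np.linalg.inv(d["view"]).round(3).tolist())
a=np.vstack([cv2.imread(f"pics/{n}0.png") for n in("side","top")])
E
```

```text
{'clock': 0.0, 'joint_pos': array([1.13841638e+00, 3.13998837e-01, 4.49741849e-02, 1.30358236e+00,
       3.26523258e-06, 1.43121471e+00]), 'qvel': array([ 4.39504001e-04, -1.58407508e-03,  7.51219138e-04,  4.43849311e-04,
        2.46010743e-05,  1.60449399e-04]), 'tau': array([ 2.57716478e-03, -4.80625176e+01,  2.98536193e+01,  1.92100334e-02,
        5.23736787e-05,  9.24130916e-06]), 'tcp_pos': array([0.16574796, 0.55006499, 0.23040779]), 'orientation': array([-2.56961352e-04,  1.45876709e-01,  9.89302363e-01, -8.68109310e-04]), 'wrist_force': array([ 0.33218436, -0.28792662, -0.47830913]), 'ft_torque': array([-0.02344253, -0.06356992,  0.041464  ]), 'grip_force': 0.0, 'finger_gap': 0.08526745408634348}
side [[547.8801249557805, 0.0, 318.21780620724644], [0.0, 547.8801249557805, 236.0914968634823], [0.0, 0.0, 1.0]] -0.0686635581888943 [[-0.906, -0.244, 0.347, 0.144], [-0.423, 0.475, -0.771, 1.089], [0.024, -0.845, -0.534, 0.869], [0.0, 0.0, 0.0, 1.0]]
top [[452.0584119931069, 0.0, 313.79518471621446], [0.0, 452.0584119931069, 242.77201671828868], [0.0, 0.0, 1.0]] -0.0640988393361815 [[-0.007, -0.985, 0.172, 0.375], [-1.0, 0.009, 0.011, 0.068], [-0.013, -0.172, -0.985, 1.452], [0.0, 0.0, 0.0, 1.0]]
wrist [[340.03068740099104, 0.0, 318.14313297612284], [0.0, 340.03068740099104, 239.928700842122], [0.0, 0.0, 1.0]] -0.058633456420569656 [[0.289, 0.915, 0.282, 0.093], [0.957, -0.276, -0.086, 0.573], [-0.001, 0.295, -0.956, 0.373], [0.0, 0.0, 0.0, 1.0]]
```

View pics/top0.png

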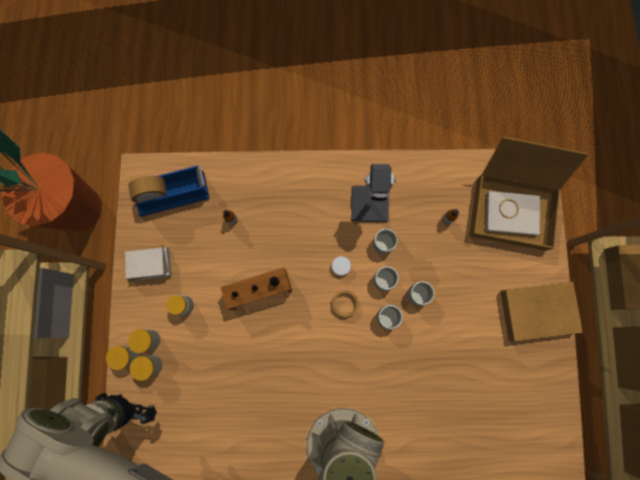

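View pics/side0.png

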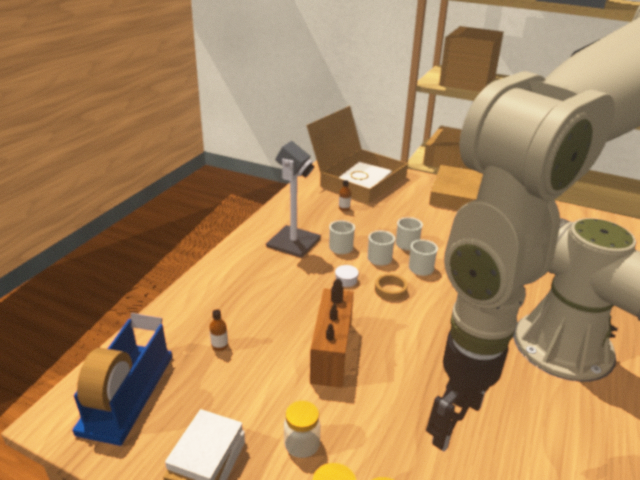

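The top view shows four beaker look-alikes at (386,241), (386,279), (421,294) and (389,318). The one farthest to the robot's right (-y) is (421,294). The rack's three droppers are at (235,295), (255,289) and (273,283), and the last looks like the large one. The camera head is at (380,180). Next I'll measure these and confirm with one crop.

Run:
```python
from h import *
t=load("top0");s=load("side0");W=cloud(t);S=cloud(s)
a=cv2.resize(t["color"][150:340,205:445],(800,600)[0:1]+(633,),interpolation=cv2.INTER_CUBIC)[:600]
b=cv2.resize(s["color"][120:400,260:450],(400,590),interpolation=cv2.INTER_CUBIC)
a=cv2.resize(a,(400,300));c=cv2.resize(s["color"][130:250,260:340],(400,590))
cv2.imwrite("pics/crop1.png",np.hstack([np.vstack([a,np.zeros((290,400,3),np.uint8)]),b]))
def pr(n,m): print(n,m.sum(),)
# beaker candidates: rim points
for (u,v) in [(386,241),(386,279),(421,294),(389,318)]:
    P=W[v-16:v+17,u-16:u+17].reshape(-1,3);P=P[(P[:,2]>.062)&(P[:,2]<.08)]
    A=np.c_[2*P[:,:2],np.ones(len(P))];q=np.linalg.lstsq(A,(P[:,:2]**2).sum(1),rcond=None)[0]
    print("beaker",u,v,len(P),q[:2].round(4),np.sqrt(q[2]+q[0]**2+q[1]**2).round(4),((P[:,:2].max(0)+P[:,:2].min(0))/2).round(4),np.ptp(P[:,:2],axis=0).round(3),P[:,2].max())
# rack top
P=W[260:320,210:300].reshape(-1,3);r=P[(P[:,2]>.093)&(P[:,2]<.106)][:,:2]
print("rack",cv2.minAreaRect(r.astype(np.float32)*1000))
for n,C,box in (("top",W,(260,320,210,300)),("side",S,(270,400,300,360))):
    P=C[box[0]:box[1],box[2]:box[3]].reshape(-1,3);h=P[P[:,2]>.108]
    from scipy.cluster.hierarchy import fcluster,linkage
    l=fcluster(linkage(h,'single'),.012,'distance')
    for k in set(l):
        q=h[l==k]
        if len(q)>5:print(n,len(q),q.mean(0).round(4),q.min(0).round(4),q.max(0).round(4))
for n,C in (("top",W),("side",S)):
    P=C.reshape(-1,3);m=(P[:,2]>.2)&(P[:,2]<.4)&(P[:,0]>.4)&(P[:,0]<.9)&(abs(P[:,1]+.08)<.12)
    q=P[m];print(n,len(q),q.min(0).round(3),q.max(0).round(3),q.mean(0).round(3))
P=W.reshape(-1,3)
m=(W[...,2]>.004)&(W[...,2]<.03)
# foot
sub=W[180:225,345:395].reshape(-1,3);z=sub[(sub[:,2]>.006)&(sub[:,2]<.04)];print("foot",np.median(z[:,2]),cv2.minAreaRect(z[:,:2].astype(np.float32)*1000))
```

```text
beaker 386 241 109 [ 0.6255 -0.139 ] 0.0338 [ 0.6264 -0.1392] [0.072 0.072] 0.07747270494985958
beaker 386 279 109 [ 0.5069 -0.1377] 0.0339 [ 0.5069 -0.1383] [0.071 0.071] 0.07886205038859617
beaker 421 294 118 [ 0.4591 -0.2464] 0.034 [ 0.4597 -0.2467] [0.071 0.072] 0.07808857151026705
beaker 389 318 108 [ 0.3882 -0.1455] 0.034 [ 0.3882 -0.1467] [0.069 0.071] 0.07750616086740192
rack ((476.7572021484375, 261.14642333984375), (71.02764129638672, 198.62969970703125), 17.41366195678711)
top 30 [0.4573 0.3176 0.1266] [0.4505 0.3107 0.1167] [0.4653 0.3261 0.1414]
top 30 [0.4753 0.261  0.1247] [0.4677 0.2548 0.1104] [0.4831 0.2699 0.1398]
top 80 [0.4934 0.2009 0.1412] [0.4813 0.189  0.1089] [0.5076 0.2156 0.1622]
side 107 [0.4562 0.3225 0.123 ] [0.4481 0.313  0.1082] [0.4661 0.3291 0.1415]
side 88 [0.4742 0.264  0.1224] [0.4669 0.2555 0.1083] [0.4842 0.2719 0.138 ]
side 248 [0.491  0.2082 0.1328] [0.4787 0.1925 0.1082] [0.5065 0.217  0.1609]
top 818 [ 0.699 -0.142  0.215] [ 0.802 -0.056  0.308] [ 0.747 -0.095  0.279]
side 1021 [ 0.698 -0.128  0.2  ] [ 0.802 -0.055  0.308] [ 0.746 -0.083  0.267]
foot 0.013861858506510005 ((756.3062744140625, -103.5771484375), (156.2301025390625, 136.95358276367188), 88.82544708251953)
```

View pics/crop1.png

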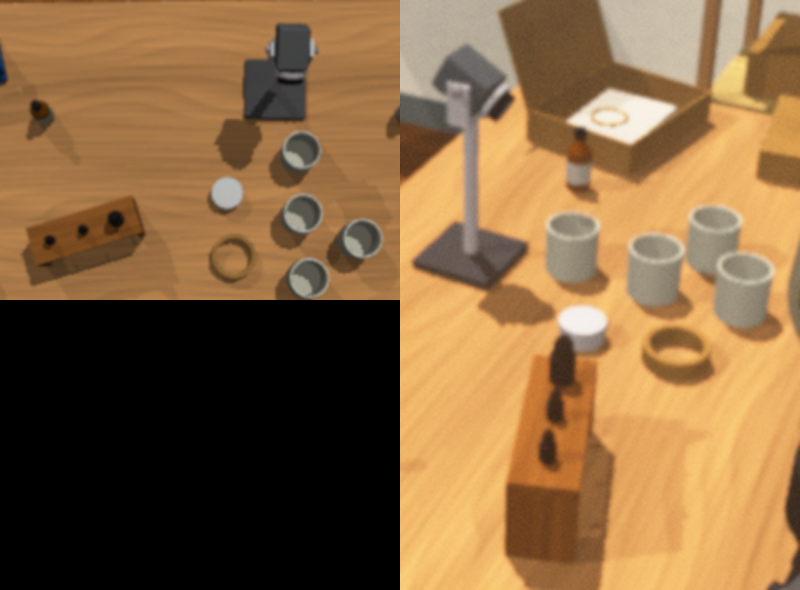

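The crop confirms it. The large dropper is the tall cap at top (273,283), the rack's right end. The beaker is the rightmost of four, at (421,294), about (0.459, -0.2465). Next is the camera head's pose.

Run:
```python
from h import *
t=load("top0");s=load("side0")
rng=np.random.default_rng(0)
Q=[]
for n,d in(("top",t),("side",s)):
    C=cloud(d);P=C.reshape(-1,3);col=d["color"].reshape(-1,3).astype(int)
    m=(P[:,2]>.225)&(P[:,2]<.4)&(P[:,0]>.4)&(P[:,0]<.9)&(abs(P[:,1]+.08)<.12)
    q=P[m];rest=q
    for k in range(3):
        if len(rest)<60:break
        best=None
        for _ in range(800):
            a=rest[rng.choice(len(rest),3,False)];nn=np.cross(a[1]-a[0],a[2]-a[0]);l=np.linalg.norm(nn)
            if l<1e-5:continue
            nn/=l;i=abs((rest-a[0])@nn)<.003
            if best is None or i.sum()>best.sum():best=i
        x=rest[best];c=x.mean(0);nn=np.linalg.svd(x-c)[2][2];nn*=np.sign(nn[np.argmax(abs(nn))])
        print(n,len(x),"n",nn.round(3),"c",c.round(4),"std",(abs((x-c)@nn)).mean().round(4),x.min(0).round(3),x.max(0).round(3))
        rest=rest[~best]
    g=cv2.cvtColor(d["color"],cv2.COLOR_BGR2GRAY).ravel()
    f=(P[:,2]>.006)&(P[:,2]<.03)&(P[:,0]>.6)&(P[:,0]<.85)&(abs(P[:,1]+.08)<.12)&(g<75)
    x=P[f][:,:2];c=np.median(x,0);x=x[np.abs(x-c).max(1)<.1]
    print("foot",len(x),np.median(P[f][:,2]),cv2.minAreaRect(x.astype(np.float32)*1000))
    for lo,hi in((.03,.1),(.1,.2)):
        p=P[(P[:,2]>lo)&(P[:,2]<hi)&(P[:,0]>.7)&(P[:,0]<.85)&(abs(P[:,1]+.08)<.05)];print("post",len(p),p.mean(0).round(4) if len(p) else '')
```

```text
top 430 n [-0.511  0.019  0.859] c [ 0.7455 -0.0985  0.2868] std 0.0014 [ 0.699 -0.124  0.256] [ 0.779 -0.073  0.307]
top 108 n [-0.272 -0.005  0.962] c [ 0.7394 -0.0923  0.266 ] std 0.0015 [ 0.701 -0.141  0.253] [ 0.793 -0.056  0.283]
top 64 n [-0.516  0.025  0.856] c [ 0.7392 -0.0955  0.2874] std 0.0007 [ 0.708 -0.122  0.268] [ 0.772 -0.076  0.308]
foot 981 0.014034663829110228 ((730.9473876953125, -96.02362060546875), (163.72872924804688, 160.50364685058594), 82.2917251586914)
post 36 [ 0.7525 -0.095   0.0605]
post 2 [ 0.7552 -0.09    0.1101]
side 301 n [-0.506  0.038  0.861] c [ 0.7435 -0.0969  0.2875] std 0.0013 [ 0.7   -0.128  0.259] [ 0.777 -0.068  0.308]
side 241 n [-0.019  0.978  0.208] c [ 0.7569 -0.072   0.2646] std 0.0015 [ 0.715 -0.081  0.226] [ 0.798 -0.062  0.299]
side 134 n [-0.242  0.97  -0.024] c [ 0.7343 -0.0749  0.2524] std 0.0014 [ 0.702 -0.085  0.225] [ 0.774 -0.065  0.289]
foot 167 0.012471821698809227 ((750.7632446289062, -89.25326538085938), (105.35234832763672, 108.86997985839844), 87.96741485595703)
post 149 [ 0.7538 -0.0955  0.0677]
post 257 [ 0.7539 -0.0951  0.1508]
```

```bash
cat >> h.py <<'E'
def Rt(y_ang,tilt=0,tdir=(1,0)):
    "tool down, closing axis at y_ang, then tilted so the fingers lean along tdir by tilt"
    y=np.array([np.cos(y_ang),np.sin(y_ang),0]);z=np.array([0,0,-1.]);M=np.c_[np.cross(y,z),y,z]
    ax=np.cross([0,0,-1],[tdir[0],tdir[1],0]);ax=ax/np.linalg.norm(ax)
    return R.from_rotvec(ax*tilt)*R.from_matrix(M)
def cur():
    from workcell import env
    s=env.get_state();q=s["orientation"];return s,np.array(s["tcp_pos"]),R.from_quat([q[1],q[2],q[3],q[0]])
def move(p,Rg):
    s,t,Rc=cur();print("xyz",(Rc.inv().apply(np.array(p)-t)*1000).round(1).tolist(),"turn",(Rc.inv()*Rg).as_rotvec().round(4).tolist())
E
python3 - <<'E'
from h import *
r=Rt(np.pi/2,np.radians(50));print(r.as_matrix().round(2));move([.55,-.1,.31],r)
E
```

```text
[[-0.64  0.    0.77]
 [ 0.    1.   -0.  ]
 [-0.77  0.   -0.64]]
xyz [-555.5, -511.7, -78.8] turn [-0.129, -0.8666, -0.2734]
```

Call:
apply_moves([
  {"xyz": [-278, -256, -80], "turn": [0, 0, 0], "grip": 1},
  {"xyz": [-278, -256, -80], "turn": [0, 0, 0], "grip": 1},
  {"xyz": [-278, -256, -80], "turn": [0, 0, 0], "grip": 1},
  {"xyz": [-278, -256, -80], "turn": [0, 0, 0], "grip": 1},
  {"xyz": [-278, -256, -80], "turn": [0, 0, 0], "grip": 1},
  {"xyz": [-278, -256, -80], "turn": [0, 0, 0], "grip": 1},
  {"xyz": [-278, -256, -80], "turn": [0, 0, 0], "grip": 1},
  {"xyz": [-278, -256, -80], "turn": [0, 0, 0], "grip": 1},
  {"xyz": [-278, -256, -80], "turn": [0, 0, 0], "grip": 1},
  {"xyz": [-555, -512, -79], "turn": [-0.129, -0.867, -0.273], "grip": 1},
  {"xyz": [-555, -512, -79], "turn": [-0.129, -0.867, -0.273], "grip": 1},
  {"xyz": [-555, -512, -79], "turn": [-0.129, -0.867, -0.273], "grip": 1},
])

```text
clock: 1.15
tcp_pos: [0.4177, 0.1252, 0.31]
orientation: [0.181, 0.088, 0.98, -0.001]
wrist_force: [0.7, 0.2, 0.2]
finger_gap: 0.0853
grip_force: 0.0
```

Run:
```python
from h import *
r=Rt(np.pi/2,np.radians(50));move([.55,-.1,.31],r);print(cur()[1],cur()[0]["joint_pos"])
```

```text
xyz [-160.2, -198.9, 54.2] turn [-0.0762, -0.5064, -0.1603]
[0.41771928 0.12515555 0.30999202] [ 0.17122919 -0.25655987 -0.42117322  1.05425413 -0.09290992  0.33326642]
```

Call:
apply_moves([
  {"xyz": [-160, -199, 54], "turn": [-0.076, -0.506, -0.16], "grip": 1},
  {"xyz": [-160, -199, 54], "turn": [-0.076, -0.506, -0.16], "grip": 1},
  {"xyz": [-160, -199, 54], "turn": [-0.076, -0.506, -0.16], "grip": 1},
  {"xyz": [-160, -199, 54], "turn": [-0.076, -0.506, -0.16], "grip": 1},
  {"xyz": [-160, -199, 54], "turn": [-0.076, -0.506, -0.16], "grip": 1},
  {"xyz": [-160, -199, 54], "turn": [-0.076, -0.506, -0.16], "grip": 1},
  {"xyz": [-160, -199, 54], "turn": [-0.076, -0.506, -0.16], "grip": 1},
  {"xyz": [-160, -199, 54], "turn": [-0.076, -0.506, -0.16], "grip": 1},
  {"xyz": [-160, -199, 54], "turn": [-0.076, -0.506, -0.16], "grip": 1},
  {"xyz": [-160, -199, 54], "turn": [-0.076, -0.506, -0.16], "grip": 1},
])

```text
clock: 1.98
tcp_pos: [0.5473, -0.0972, 0.3077]
orientation: [0.419, 0.001, 0.908, 0.002]
wrist_force: [-0.2, -0.1, 0.2]
finger_gap: 0.0856
grip_force: 0.0
```

Run:
```python
from h import *
print(cur()[1],cur()[0]["joint_pos"]);d=shot("wrist","wr1");print(np.linalg.inv(d["view"]).round(3))
```

```text
[ 0.54726164 -0.09720002  0.30766115] [-0.54005378 -0.33609938 -0.76903541  0.34954638  0.40406185 -0.36786831]
[[ 0.001  0.394  0.919  0.39 ]
 [ 1.    -0.005  0.001 -0.097]
 [ 0.005  0.919 -0.394  0.342]
 [ 0.     0.     0.     1.   ]]
```

View pics/wr1.png

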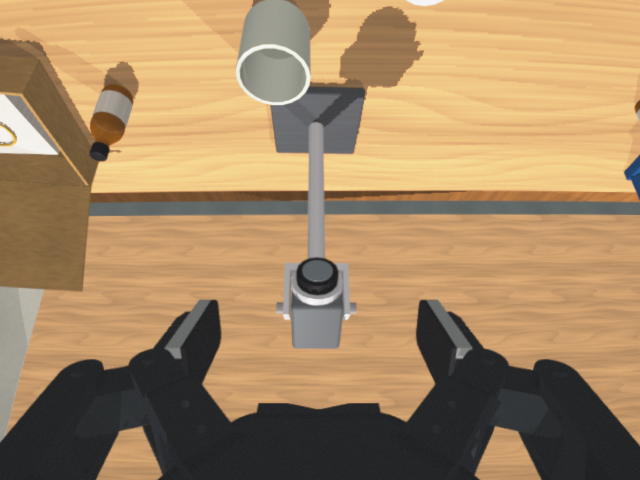

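The wrist view is upside down. It shows the lens front at (317,275), the head's top face at (316,327), the post at (316,190) and the foot at (317,120).

Run:
```python
from h import *
d=load("wr1");C=cloud(d);g=cv2.cvtColor(d["color"],cv2.COLOR_BGR2GRAY)
def fit(x,n):
    for _ in range(4):
        c=x.mean(0);nn=np.linalg.svd(x-c)[2][2];r=abs((x-c)@nn);x=x[r<max(.0015,2.5*np.median(r))]
    nn*=np.sign(nn[2]) if abs(nn[2])>.7 else -np.sign(nn[0]);print(n,len(x),nn.round(4),"c",c.round(4),"tilt/yaw",np.degrees(np.arcsin(-nn[0])).round(1));return c,nn
tc,tn=fit(C[312:343,297:337].reshape(-1,3),"top")
# lens disc rows 255-300
sub=np.zeros_like(g);sub[250:302,288:346]=1
m=(sub>0)&(g<70);P=C[m];print(m.sum(),P.min(0),P.max(0))
ys,xs=np.where(m);print("px",xs.min(),xs.max(),ys.min(),ys.max(),xs.mean(),ys.mean())
for v in range(256,346,6): print(v,g[v,317],C[v,317].round(4))
fit(C[264:280,306:328].reshape(-1,3),"lensglass")
# post axis & foot
for v in (150,180,220,240):
    row=C[v,300:335];ok=(row[:,0]<.80)&(row[:,2]>.02);print("post",v,np.where(ok)[0][[0,-1]]+300,row[ok].mean(0).round(4))
f=C[85:158,262:370].reshape(-1,3);f=f[(f[:,2]>.006)&(f[:,2]<.025)];print(cv2.minAreaRect(f[:,:2].astype(np.float32)*1000),np.median(f[:,2]))
# edges of top face, in world y
for v in (315,325,335):
    row=C[v,270:365];ok=(abs((row-tc)@tn)<.003)&(g[v,270:365]>80);w=np.where(ok)[0];print("topedge",w[[0,-1]]+270,row[w[0]].round(4),row[w[-1]].round(4))
np.set_printoptions(linewidth=250);print(g[246:304:3,284:350:3])
```

```text
Traceback (most recent call last):
numpy.linalg.LinAlgError: SVD did not converge
```

Run:
```python
import cv2
a=cv2.imread("pics/wr1.png")[245:355,265:370];cv2.imwrite("pics/lenscrop.png",cv2.resize(a,None,fx=5,fy=5,interpolation=cv2.INTER_NEAREST))
```

```text
(no output)
```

View pics/lenscrop.png

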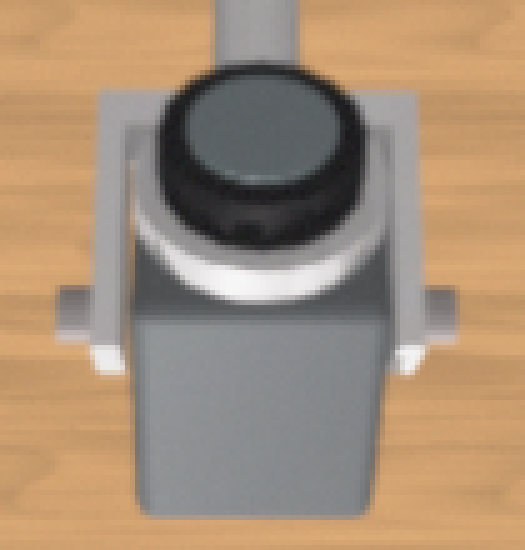

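The crop shows the lens front ellipse centred at about (317.6,270.6), hinge knobs at (280,308) and (353,308), and the head's top face below.

Run:
```python
from h import *
d=load("wr1");C=cloud(d);g=cv2.cvtColor(d["color"],cv2.COLOR_BGR2GRAY)
def fit(x,n):
    x=x.reshape(-1,3);x=x[np.isfinite(x).all(1)]
    for _ in range(5):
        c=np.median(x,0) if _==0 else x.mean(0);nn=np.linalg.svd(x-c)[2][2];r=abs((x-c)@nn);x=x[r<max(.001,2.5*np.median(r))]
    nn*=-np.sign(nn[0]);print(n,len(x),nn.round(4),"c",c.round(4),"res",r.mean().round(5));return c,nn
tc,tn=fit(C[313:343,297:336],"top")
fit(C[262:280,305:330],"glass")
for v in list(range(254,312,4)): print(v,g[v,317],C[v,317].round(4))
print("knobs",C[306:311,278:282].reshape(-1,3).mean(0),C[306:311,353:356].reshape(-1,3).mean(0))
fit(C[265:300,287:289],"brL")
for v in (150,180,220,240):
    row=C[v,300:335];ok=(row[:,0]<.80)&(row[:,2]>.02);w=np.where(ok)[0]
    if len(w):print("post",v,w[[0,-1]]+300,row[ok].mean(0).round(4))
f=C[110:158,262:370].reshape(-1,3);f=f[(f[:,2]>.006)&(f[:,2]<.025)];print(cv2.minAreaRect(f[:,:2].astype(np.float32)*1000),np.median(f[:,2]),f.mean(0))
for v in (315,325,335):
    row=C[v,270:365];w=np.where(abs((row-tc)@tn)<.003)[0];print("topedge",w[[0,-1]]+270,row[w[0]].round(4),row[w[-1]].round(4))
```

```text
top 1102 [-0.4903  0.0156  0.8714] c [ 0.7455 -0.0989  0.288 ] res 0.00033
glass 421 [-0.8729  0.0263 -0.4871] c [ 0.7072 -0.0977  0.2385] res 0.00036
254 159 [ 0.7468 -0.0977  0.2062]
258 48 [ 0.7186 -0.0976  0.2214]
262 96 [ 0.7137 -0.0976  0.2275]
266 95 [ 0.7117 -0.0976  0.2324]
270 97 [ 0.7071 -0.0976  0.2381]
274 96 [ 0.7039 -0.0976  0.2432]
278 96 [ 0.7019 -0.0976  0.2478]
282 46 [ 0.7005 -0.0976  0.2522]
286 57 [ 0.6992 -0.0976  0.2564]
290 46 [ 0.7049 -0.0977  0.2588]
294 49 [ 0.7099 -0.0977  0.2614]
298 157 [ 0.7074 -0.0977  0.2659]
302 240 [ 0.7122 -0.0977  0.2687]
306 99 [ 0.7204 -0.0978  0.2708]
310 137 [ 0.7216 -0.0978  0.2744]
knobs [ 0.75016425 -0.13788627  0.26631926] [ 0.75253385 -0.05823454  0.26621713]
brL 70 [-0.3206 -0.9468  0.0275] c [ 0.7418 -0.1294  0.2399] res 0.00049
post 150 [309 323] [ 0.75   -0.0985  0.0597]
post 180 [309 323] [ 0.7503 -0.0986  0.1059]
post 220 [308 324] [ 0.7501 -0.0987  0.1619]
post 240 [308 324] [ 0.7502 -0.0988  0.1877]
((771.05078125, -99.51579284667969), (120.30793762207031, 93.29879760742188), 89.1598892211914) 0.013576036236528588 [ 0.764444   -0.09956614  0.01370666]
topedge [291 342] [ 0.7317 -0.124   0.2773] [ 0.7332 -0.0727  0.2773]
topedge [292 340] [ 0.7421 -0.1235  0.2856] [ 0.7443 -0.0743  0.2854]
topedge [292 339] [ 0.7601 -0.1246  0.2932] [ 0.7577 -0.0748  0.2938]
```

The lens front measured by depth is about 9 mm from what the stand model gives (46 mm ahead of the hinge). I'll settle it by projecting both hypotheses into all the pictures.

```bash
cat >> h.py <<'E'
def proj(d,P):
    P=np.atleast_2d(P);V=d["view"];c=P@V[:3,:3].T+V[:3,3];a=c[:,:2]/c[:,2:];a=a*(1+d["k1"]*(a**2).sum(1,keepdims=True))
    K=d["camera_matrix"];return a*[K[0,0],K[1,1]]+[K[0,2],K[1,2]]
E
python3 - <<'E'
from h import *
yaw=np.radians(1.7);t=np.radians(29.25)
h=np.array([-np.cos(yaw),np.sin(yaw),0]);s=h*np.cos(t)+np.array([0,0,-np.sin(t)]);n=h*np.sin(t)+np.array([0,0,np.cos(t)]);y=np.cross(n,-s)
tiles=[]
for tag,(u0,v0,w) in(("wr1",(282,245,70)),("top0",(355,155,50)),("side0",(272,135,50))):
    d=load(tag)
    for L,col in(([.7072,-.0977,.2380],(0,0,255)),([.7172,-.0975,.2370],(0,255,0))):
        im=cv2.resize(d["color"][v0:v0+w,u0:u0+w],(266,266),interpolation=cv2.INTER_NEAREST);k=266/w
        a=np.linspace(0,2*np.pi,60)
        p=proj(d,np.array(L)+.021*(np.outer(np.cos(a),y)+np.outer(np.sin(a),n)))
        hp=proj(d,np.array(L)-.046*s+np.outer([-.0395,.0395],y))
        for q in np.r_[p,hp]: cv2.circle(im,tuple(int(x) for x in ((q-[u0,v0]+.5)*k)),1,col,-1)
        tiles.append(im)
cv2.imwrite("pics/ov.png",np.vstack([np.hstack(tiles[0::2]),np.hstack(tiles[1::2])]))
E
```

```text
(no output)
```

View pics/ov.png

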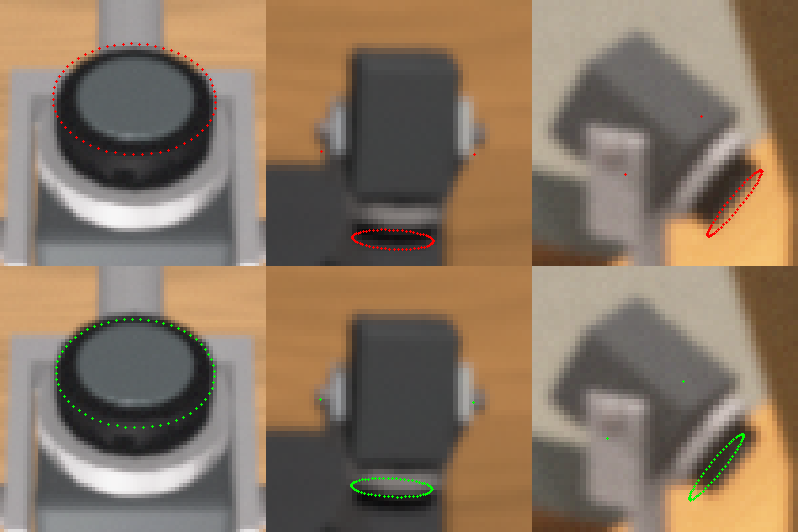

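The stand model (green) fits the hinge knobs. The lens front lies between the two guesses and closer to the model, so I take L ≈ (0.7145, -0.0976, 0.238) with a tilt of 29.3° and yaw of 1.7°. Now to the pose above the dropper.

Run:
```python
from h import *
move([.4953,.202,.24],Rt(.304))
```

```text
xyz [86.1, 298.5, 5.1] turn [0.5493, 0.7422, 1.1812]
```

Call:
apply_moves([
  {"xyz": [86, 298, 5], "turn": [0.549, 0.742, 1.181], "grip": 1},
  {"xyz": [86, 298, 5], "turn": [0.549, 0.742, 1.181], "grip": 1},
  {"xyz": [86, 298, 5], "turn": [0.549, 0.742, 1.181], "grip": 1},
  {"xyz": [86, 298, 5], "turn": [0.549, 0.742, 1.181], "grip": 1},
  {"xyz": [86, 298, 5], "turn": [0.549, 0.742, 1.181], "grip": 1},
  {"xyz": [86, 298, 5], "turn": [0.549, 0.742, 1.181], "grip": 1},
  {"xyz": [86, 298, 5], "turn": [0.549, 0.742, 1.181], "grip": 1},
  {"xyz": [86, 298, 5], "turn": [0.549, 0.742, 1.181], "grip": 1},
  {"xyz": [86, 298, 5], "turn": [0.549, 0.742, 1.181], "grip": 1},
  {"xyz": [86, 298, 5], "turn": [0.549, 0.742, 1.181], "grip": 1},
  {"xyz": [86, 298, 5], "turn": [0.549, 0.742, 1.181], "grip": 1},
  {"xyz": [86, 298, 5], "turn": [0.549, 0.742, 1.181], "grip": 1},
])

```text
clock: 3.03
tcp_pos: [0.4952, 0.2028, 0.241]
orientation: [0.03, 0.56, 0.828, 0.001]
wrist_force: [0.5, 0.1, -0.6]
finger_gap: 0.0853
grip_force: 0.0
```

```bash
cat > dr.py <<'E'
from h import *
s,t,Rc=cur();print(t,s["joint_pos"].round(3));move([.4953,.202,.24],Rt(.304))
d=shot("wrist","wr2");C=cloud(d);P=C.reshape(-1,3)
k=np.hypot(P[:,0]-.4953,P[:,1]-.202)<.03
for lo,hi in((.108,.13),(.128,.138),(.14,.156),(.152,.165)):
    q=P[k&(P[:,2]>lo)&(P[:,2]<hi)]
    if len(q)>8:
        A=np.c_[2*q[:,:2],np.ones(len(q))];f=np.linalg.lstsq(A,(q[:,:2]**2).sum(1),rcond=None)[0]
        print(lo,len(q),"mean",q.mean(0).round(4),"mid",((q.min(0)+q.max(0))/2).round(4),np.ptp(q,axis=0).round(4),"circ",f[:2].round(4),np.sqrt(max(0,f[2]+f[0]**2+f[1]**2)).round(4))
E
python3 dr.py
```

```text
[0.49521777 0.20284273 0.24103461] [ 0.264  0.203 -0.078  1.25  -0.044  1.451]
xyz [-0.8, -0.3, 1.1] turn [0.0368, 0.0472, 0.0785]
0.108 224 mean [0.4899 0.2133 0.1194] mid [0.4929 0.2075 0.1189] [0.0248 0.0196 0.0218] circ [0.4945 0.2031] 0.0137
0.128 377 mean [0.4916 0.2094 0.1331] mid [0.4944 0.2042 0.133 ] [0.0275 0.0256 0.0099] circ [0.4944 0.2033] 0.0121
0.14 587 mean [0.4931 0.2062 0.1505] mid [0.4945 0.2034 0.148 ] [0.0211 0.0211 0.0159] circ [0.4939 0.2044] 0.0076
0.152 335 mean [0.494  0.2041 0.1548] mid [0.4943 0.2035 0.1552] [0.0152 0.0151 0.0063] circ [0.4943 0.2036] 0.0053
```

View pics/wr2.png

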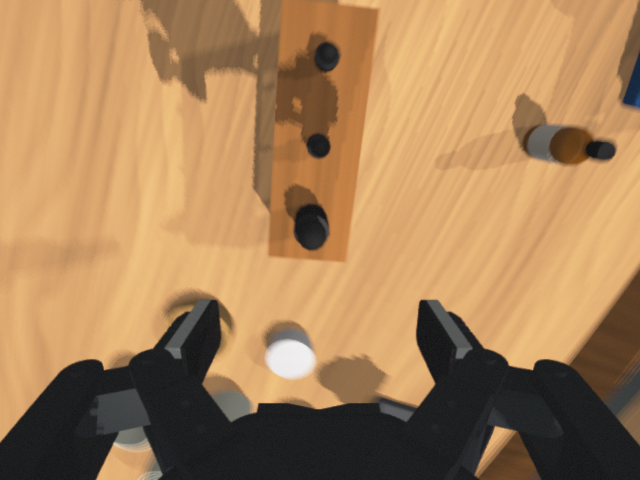

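The wrist view shows the large dropper at (312,225) next to two smaller ones at (318,145) and (326,57). Its axis is about (0.4946, 0.203). Descending part way.

Call:
apply_moves([
  {"xyz": [1, 0, 40], "turn": [0, 0, 0], "grip": 1},
  {"xyz": [1, 0, 60], "turn": [0, 0, 0], "grip": 1},
  {"xyz": [1, 0, 60], "turn": [0, 0, 0], "grip": 1},
  {"xyz": [1, 0, 60], "turn": [0, 0, 0], "grip": 1},
  {"xyz": [1, 0, 60], "turn": [0, 0, 0], "grip": 1},
  {"xyz": [1, 0, 60], "turn": [0, 0, 0], "grip": 1},
])

```text
clock: 3.58
tcp_pos: [0.4998, 0.1996, 0.1825]
orientation: [0.033, 0.559, 0.828, 0.002]
wrist_force: [0.3, -0.3, -0.0]
finger_gap: 0.0853
grip_force: 0.0
```

```bash
sed -i 's/^s,t,Rc.*$/s,t,Rc=cur();print(t,s["qvel"].round(3));move([.4946,.203,.104],Rt(.304))/;s/wr2/wr3/' dr.py; python3 dr.py
```

```text
[0.49982827 0.19963206 0.1825225 ] [-0.007  0.001  0.001 -0.004  0.001  0.002]
xyz [9.2, -6.7, 77.9] turn [0.0418, 0.0505, 0.0795]
0.108 430 mean [0.4903 0.2134 0.1196] mid [0.493  0.2076 0.119 ] [0.025  0.0191 0.0219] circ [0.4944 0.203 ] 0.0137
0.128 612 mean [0.4917 0.2097 0.1331] mid [0.4943 0.2044 0.1329] [0.0276 0.0249 0.0098] circ [0.4943 0.2032] 0.0121
0.14 973 mean [0.4928 0.2067 0.1502] mid [0.4942 0.2035 0.148 ] [0.0209 0.0208 0.016 ] circ [0.4938 0.2045] 0.0075
0.152 556 mean [0.494  0.2042 0.1549] mid [0.4947 0.2034 0.1551] [0.0154 0.0153 0.0062] circ [0.4942 0.2036] 0.0052
```

Call:
apply_moves([
  {"xyz": [9, -7, 10], "turn": [0.042, 0.0505, 0.0795], "grip": 1},
  {"xyz": [9, -7, 10], "turn": [0.042, 0.0505, 0.0795], "grip": 1},
  {"xyz": [9, -7, 10], "turn": [0.042, 0.0505, 0.0795], "grip": 1},
  {"xyz": [9, -7, 10], "turn": [0.042, 0.0505, 0.0795], "grip": 1},
])

```text
clock: 3.97
tcp_pos: [0.4905, 0.2041, 0.1704]
orientation: [-0.0, 0.592, 0.806, -0.001]
wrist_force: [0.3, -0.4, -0.2]
finger_gap: 0.0856
grip_force: 0.0
```

```bash
python3 -c "
from h import *
s,t,r=cur();print(t);move([.4945,.2032,.1035],Rt(.304))"
```

```text
[0.4905232  0.20411926 0.1703968 ]
xyz [-2.0, 3.6, 66.9] turn [-0.0019, 0.0007, 0.0001]
```

Call:
apply_moves([
  {"xyz": [-2, 3.5, 20], "turn": [0, 0, 0], "grip": 1},
  {"xyz": [-2, 3.5, 40], "turn": [0, 0, 0], "grip": 1},
  {"xyz": [-2, 3.5, 58], "turn": [0, 0, 0], "grip": 1},
  {"xyz": [-2, 3.5, 58], "turn": [0, 0, 0], "grip": 1},
  {"xyz": [-2, 3.5, 58], "turn": [0, 0, 0], "grip": 1},
  {"xyz": [-2, 3.5, 58], "turn": [0, 0, 0], "grip": 1},
])

```text
clock: 4.47
tcp_pos: [0.4942, 0.2035, 0.1129]
orientation: [-0.001, 0.592, 0.806, -0.001]
wrist_force: [0.4, -0.4, 0.7]
finger_gap: 0.0853
grip_force: 0.0
```

```bash
python3 -c "
from h import *
s,t,r=cur();print(t);move([.4945,.2032,.1035],Rt(.304))"
```

```text
[0.49424952 0.20348717 0.11287603]
xyz [-0.3, 0.2, 9.4] turn [-0.0021, -0.0, -0.0008]
```

Well centred, so I go down and close.

Call:
apply_moves([
  {"xyz": [0, 0, 9], "turn": [0, 0, 0], "grip": 1},
  {"xyz": [0, 0, 9], "turn": [0, 0, 0], "grip": 1},
  {"xyz": [0, 0, 9], "turn": [0, 0, 0], "grip": 0.2},
  {"xyz": [0, 0, 9], "turn": [0, 0, 0], "grip": 0.2},
  {"xyz": [0, 0, 9], "turn": [0, 0, 0], "grip": 0.2},
  {"xyz": [0, 0, 9], "turn": [0, 0, 0], "grip": 0.2},
  {"xyz": [0, 0, 9], "turn": [0, 0, 0], "grip": 0.2},
  {"xyz": [0, 0, 9], "turn": [0, 0, 0], "grip": 0.2},
  {"xyz": [0, 0, 9], "turn": [0, 0, 0], "grip": 0.2},
  {"xyz": [0, 0, 9], "turn": [0, 0, 0], "grip": 0.2},
  {"xyz": [0, 0, 9], "turn": [0, 0, 0], "grip": 0.2},
  {"xyz": [0, 0, 9], "turn": [0, 0, 0], "grip": 0.2},
], force=45)

```text
clock: 5.47
tcp_pos: [0.4938, 0.2033, 0.103]
orientation: [-0.001, 0.592, 0.806, -0.001]
wrist_force: [-1.2, -0.3, 4.0]
finger_gap: 0.0256
grip_force: 44.2
```

Call:
apply_moves([
  {"xyz": [0, 0, -4], "turn": [0, 0, 0], "grip": 0.1},
  {"xyz": [0, 0, -15], "turn": [0, 0, 0], "grip": 0.1},
  {"xyz": [0, 0, -35], "turn": [0, 0, 0], "grip": 0.1},
  {"xyz": [0, 0, -60], "turn": [0, 0, 0], "grip": 0.1},
  {"xyz": [0, 0, -85], "turn": [0, 0, 0], "grip": 0.1},
  {"xyz": [0, 0, -110], "turn": [0, 0, 0], "grip": 0.1},
  {"xyz": [0, 0, -125], "turn": [0, 0, 0], "grip": 0.1},
  {"xyz": [0, 0, -130], "turn": [0, 0, 0], "grip": 0.1},
  {"xyz": [0, 0, -130], "turn": [0, 0, 0], "grip": 0.1},
  {"xyz": [0, 0, -130], "turn": [0, 0, 0], "grip": 0.1},
])

```text
clock: 6.3
tcp_pos: [0.4936, 0.2033, 0.2317]
orientation: [-0.002, 0.592, 0.806, -0.002]
wrist_force: [0.0, -0.4, -1.6]
finger_gap: 0.026
grip_force: 44.5
```

Run:
```python
from h import *
s,t,r=cur();print(t,s["finger_gap"],s["grip_force"])
tiles=[]
for n in("side","top","wrist"):
    d=shot(n,n+"L");u,v=proj(d,t)[0].astype(int);print(n,u,v);v=np.clip(v,50,430);u=np.clip(u,50,590)
    tiles.append(cv2.resize(d["color"][v-50:v+50,u-50:u+50],(266,266)))
    C=cloud(d)
    P=C.reshape(-1,3);L=(P-t)@r.as_matrix()  # tool frame
    for lo,hi in((.0,.015),(.015,.03),(.03,.045),(.045,.06),(.06,.075),(.075,.09)):
        q=L[(np.hypot(L[:,0],L[:,1])<.02)&(L[:,2]>lo)&(L[:,2]<hi)]
        if len(q)>2:print(lo,len(q),q.mean(0).round(4),q.max(0).round(4))
cv2.imwrite("pics/lift.png",np.hstack(tiles))
```

```text
[0.49362721 0.20327706 0.23165012] 0.025982139376545966 44.474326372146606
side 338 251
0.0 22 [ 0.0044 -0.0022  0.0057] [0.0106 0.0099 0.0138]
0.015 18 [ 0.0009 -0.0011  0.0223] [0.0052 0.0012 0.0296]
0.03 24 [ 0.0002 -0.0006  0.0373] [0.004  0.0031 0.0442]
0.045 22 [ 0.     -0.0011  0.0532] [0.0029 0.0024 0.06  ]
0.06 17 [ 0.0013 -0.0009  0.0664] [0.0038 0.0016 0.0733]
0.075 3 [-0.0016 -0.0016  0.0762] [0.0007 0.0013 0.078 ]
top 269 277
wrist 319 306
0.0 151 [ 0.0107 -0.0001  0.0018] [0.0132 0.0126 0.0046]
0.015 30 [ 0.0029 -0.0004  0.0281] [0.0036 0.0026 0.03  ]
0.03 136 [ 0.0025 -0.0003  0.0373] [0.0035 0.0034 0.0449]
0.045 112 [ 0.0025 -0.0002  0.0524] [0.0038 0.0037 0.0599]
0.06 89 [ 0.0025 -0.0002  0.0674] [0.0037 0.0038 0.0749]
0.075 17 [ 0.0025 -0.0003  0.0764] [0.0036 0.0033 0.0781]
```

View pics/lift.png

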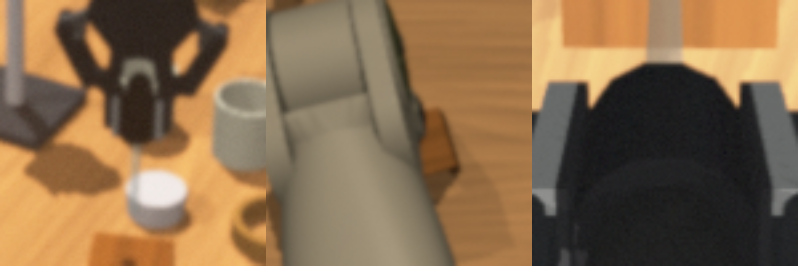

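The lift is clean. The tip is 78 mm beyond the TCP and the tube runs along the tool axis, so the tube's middle is at TCP + 40.5 mm. Now to above the beaker.

```bash
python3 -c "
from h import *
move([.459,-.2465,.24],Rt(1.54))"
```

```text
xyz [-419.1, -166.6, -8.2] turn [-0.0056, -0.0048, -1.2375]
```

Call:
apply_moves([
  {"xyz": [-30, -12, -8], "turn": [0, 0, -0.1], "grip": 0.1},
  {"xyz": [-65, -26, -8], "turn": [0, 0, -0.2], "grip": 0.1},
  {"xyz": [-100, -40, -8], "turn": [0, 0, -0.3], "grip": 0.1},
  {"xyz": [-135, -54, -8], "turn": [0, 0, -0.4], "grip": 0.1},
  {"xyz": [-170, -68, -8], "turn": [0, 0, -0.5], "grip": 0.1},
  {"xyz": [-205, -82, -8], "turn": [0, 0, -0.6], "grip": 0.1},
  {"xyz": [-240, -96, -8], "turn": [0, 0, -0.7], "grip": 0.1},
  {"xyz": [-275, -110, -8], "turn": [0, 0, -0.8], "grip": 0.1},
  {"xyz": [-310, -124, -8], "turn": [0, 0, -0.9], "grip": 0.1},
  {"xyz": [-345, -138, -8], "turn": [0, 0, -1.0], "grip": 0.1},
  {"xyz": [-380, -152, -8], "turn": [0, 0, -1.1], "grip": 0.1},
  {"xyz": [-405, -161, -8], "turn": [0, 0, -1.2], "grip": 0.1},
])

```text
clock: 7.45
tcp_pos: [0.4599, -0.2339, 0.2399]
orientation: [-0.003, 0.033, 0.999, -0.0]
wrist_force: [0.1, 0.6, -0.1]
finger_gap: 0.0259
grip_force: 44.6
```

```bash
python3 -c "
from h import *
print(cur()[1]);move([.459,-.2465,.16],Rt(1.54))"
```

```text
[ 0.45994466 -0.23393602  0.23987396]
xyz [-0.3, -12.5, 79.9] turn [-0.0007, -0.0053, -0.0346]
```

Call:
apply_moves([
  {"xyz": [0, -11, 20], "turn": [0, 0, -0.03], "grip": 0.1},
  {"xyz": [0, -11, 50], "turn": [0, 0, -0.03], "grip": 0.1},
  {"xyz": [0, -11, 70], "turn": [0, 0, -0.03], "grip": 0.1},
  {"xyz": [0, -11, 70], "turn": [0, 0, -0.03], "grip": 0.1},
  {"xyz": [0, -11, 70], "turn": [0, 0, -0.03], "grip": 0.1},
])

```text
clock: 7.87
tcp_pos: [0.4587, -0.2414, 0.1695]
orientation: [-0.004, 0.019, 1.0, 0.001]
wrist_force: [0.6, -0.5, 0.0]
finger_gap: 0.0259
grip_force: 44.6
```

Run:
```python
from h import *
print(cur()[1]);move([.459,-.2465,.125],Rt(1.54))
d=shot("wrist","wr4");P=cloud(d).reshape(-1,3);q=P[(np.hypot(P[:,0]-.459,P[:,1]+.2465)<.045)&(P[:,2]>.063)&(P[:,2]<.076)]
A=np.c_[2*q[:,:2],np.ones(len(q))];f=np.linalg.lstsq(A,(q[:,:2]**2).sum(1),rcond=None)[0];print(len(q),f[:2],np.sqrt(f[2]+f[0]**2+f[1]**2))
```

```text
[ 0.45870406 -0.24139024  0.16950719]
xyz [-0.8, -5.2, 44.5] turn [0.0016, -0.0075, -0.0077]
1630 [ 0.45819634 -0.24549361] 0.03345146039243899
```

Beaker position confirmed. I dip (tip to z ≈ 0.047), then rise.

Call:
apply_moves([
  {"xyz": [0, -4, 0], "turn": [0, 0, 0], "grip": 0.1},
  {"xyz": [0, -4, 15], "turn": [0, 0, 0], "grip": 0.1},
  {"xyz": [0, -4, 30], "turn": [0, 0, 0], "grip": 0.1},
  {"xyz": [0, -4, 45], "turn": [0, 0, 0], "grip": 0.1},
  {"xyz": [0, -4, 45], "turn": [0, 0, 0], "grip": 0.1},
  {"xyz": [0, -4, 45], "turn": [0, 0, 0], "grip": 0.1},
  {"xyz": [0, -4, 45], "turn": [0, 0, 0], "grip": 0.1},
  {"xyz": [0, -4, 45], "turn": [0, 0, 0], "grip": 0.1},
  {"xyz": [0, -4, 45], "turn": [0, 0, 0], "grip": 0.1},
])

```text
clock: 8.67
tcp_pos: [0.4605, -0.2468, 0.1274]
orientation: [-0.001, 0.019, 1.0, -0.001]
wrist_force: [0.7, 0.6, -0.2]
finger_gap: 0.0255
grip_force: 44.6
```

Call:
apply_moves([
  {"xyz": [0, 0, 0], "turn": [0, 0, 0], "grip": 0.1},
  {"xyz": [0, 0, 0], "turn": [0, 0, 0], "grip": 0.1},
  {"xyz": [0, 0, -20], "turn": [0, 0, 0], "grip": 0.1},
  {"xyz": [0, 0, -45], "turn": [0, 0, 0], "grip": 0.1},
  {"xyz": [0, 0, -75], "turn": [0, 0, 0], "grip": 0.1},
  {"xyz": [0, 0, -105], "turn": [0, 0, 0], "grip": 0.1},
  {"xyz": [0, 0, -125], "turn": [0, 0, 0], "grip": 0.1},
  {"xyz": [0, 0, -125], "turn": [0, 0, 0], "grip": 0.1},
  {"xyz": [0, 0, -125], "turn": [0, 0, 0], "grip": 0.1},
])

```text
clock: 9.42
tcp_pos: [0.4608, -0.2467, 0.2523]
orientation: [-0.001, 0.019, 1.0, -0.001]
wrist_force: [-0.3, -0.1, -0.6]
finger_gap: 0.026
grip_force: 44.6
```

```bash
cat > goal.py <<'E'
from h import *
yaw=np.radians(1.7);t=np.radians(29.25)
h=np.array([-np.cos(yaw),np.sin(yaw),0]);s=h*np.cos(t)+np.array([0,0,-np.sin(t)]);n=h*np.sin(t)+np.array([0,0,np.cos(t)]);y=np.cross(n,-s)
Lc=np.array([.7145,-.0976,.2380]);F=Lc+.12*s
RF=R.from_matrix(np.c_[np.cross(y,-n),y,-n]);TF=F+.0405*n
E
python3 - <<'E'
from goal import *
st,p,r=cur();print(p,F,TF,RF.as_matrix().round(3));print("pre");move(TF+.05*s*[1,1,0]+[0,0,.03],RF);print("goal");move(TF,RF)
E
```

```text
[ 0.46084374 -0.24667507  0.25232203] [ 0.60984656 -0.09449396  0.17936545] [ 0.59006611 -0.09390689  0.21470154] [[-0.872  0.03   0.488]
 [ 0.026  1.    -0.014]
 [-0.489  0.    -0.872]]
pre
xyz [-79.7, 157.2, 7.1] turn [-0.0048, -0.5118, -0.0077]
goal
xyz [-123.3, 157.7, 37.0] turn [-0.0048, -0.5118, -0.0077]
```

Call:
apply_moves([
  {"xyz": [-15, 30, 1], "turn": [-0.001, -0.1, -0.001], "grip": 0.1},
  {"xyz": [-30, 60, 2], "turn": [-0.002, -0.2, -0.003], "grip": 0.1},
  {"xyz": [-45, 90, 4], "turn": [-0.003, -0.3, -0.005], "grip": 0.1},
  {"xyz": [-60, 120, 5], "turn": [-0.004, -0.4, -0.006], "grip": 0.1},
  {"xyz": [-80, 157, 7], "turn": [-0.005, -0.512, -0.008], "grip": 0.1},
  {"xyz": [-80, 157, 7], "turn": [-0.005, -0.512, -0.008], "grip": 0.1},
  {"xyz": [-80, 157, 7], "turn": [-0.005, -0.512, -0.008], "grip": 0.1},
  {"xyz": [-80, 157, 7], "turn": [-0.005, -0.512, -0.008], "grip": 0.1},
  {"xyz": [-80, 157, 7], "turn": [-0.005, -0.512, -0.008], "grip": 0.1},
])

```text
clock: 10.17
tcp_pos: [0.5471, -0.0936, 0.2446]
orientation: [0.252, 0.015, 0.968, -0.003]
wrist_force: [0.8, -0.1, -0.6]
finger_gap: 0.0258
grip_force: 44.7
```

Run:
```python
from goal import *
st,p,r=cur();print(p);move(TF,RF)
d=shot("wrist","wr5");C=cloud(d);P=C.reshape(-1,3)
# head top plane seen from here
m=(P[:,0]>.69)&(P[:,0]<.8)&(abs(P[:,1]+.098)<.024)&(P[:,2]>.26)
q=P[m];print(len(q))
if len(q)>50:
    for _ in range(5):
        c=q.mean(0);nn=np.linalg.svd(q-c)[2][2];e=abs((q-c)@nn);q=q[e<max(.001,2.5*np.median(e))]
    nn*=np.sign(nn[2]);print("top",len(q),nn.round(4),c.round(4))
```

```text
[ 0.54705778 -0.09355348  0.24455121]
xyz [-23.0, 0.9, 47.0] turn [0.0006, -0.0017, -0.0011]
0
```

View pics/wr5.png

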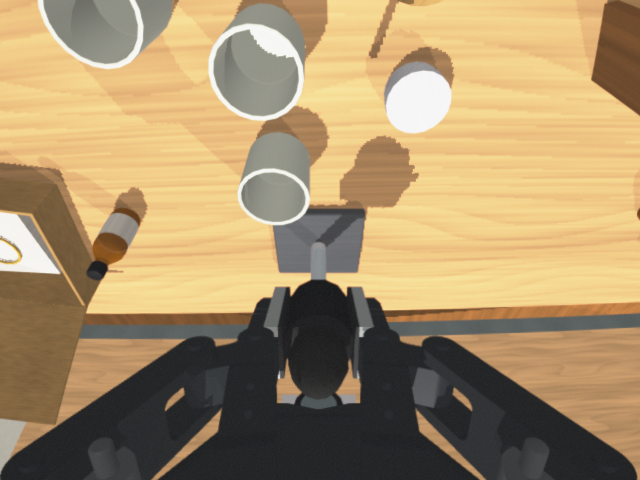

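The held dropper sits at (318,330) and hides most of the camera head; the way ahead is clear. Moving to the focus.

Call:
apply_moves([
  {"xyz": [-5, 0, 12], "turn": [0, 0, 0], "grip": 0.1},
  {"xyz": [-12, 0.5, 25], "turn": [0, 0, 0], "grip": 0.1},
  {"xyz": [-18, 1, 37], "turn": [0, 0, 0], "grip": 0.1},
  {"xyz": [-23, 1, 47], "turn": [0, -0.002, -0.001], "grip": 0.1},
  {"xyz": [-23, 1, 47], "turn": [0, -0.002, -0.001], "grip": 0.1},
  {"xyz": [-23, 1, 47], "turn": [0, -0.002, -0.001], "grip": 0.1},
  {"xyz": [-23, 1, 47], "turn": [0, -0.002, -0.001], "grip": 0.1},
  {"xyz": [-23, 1, 47], "turn": [0, -0.002, -0.001], "grip": 0.1},
])

```text
clock: 10.88
tcp_pos: [0.589, -0.0929, 0.2143]
orientation: [0.252, 0.014, 0.967, -0.003]
wrist_force: [1.0, 0.3, -0.8]
finger_gap: 0.0256
grip_force: 44.7
```

Run:
```python
from goal import *
st,p,r=cur();print(p,st["qvel"].round(3).max());move(TF,RF)
d=shot("side","sideF");C=cloud(d)
u,v=proj(d,F)[0];print(u,v)
x0,y0=260,140;im=cv2.resize(d["color"][y0:y0+110,x0:x0+140],(770,605),interpolation=cv2.INTER_CUBIC)[:600]
k=5.5
a=np.linspace(0,2*np.pi,60)
for X in np.r_[[F,F+.0375*n,F-.0375*n,Lc],Lc+.021*(np.outer(np.cos(a),y)+np.outer(np.sin(a),n))]:
    q=proj(d,X)[0];cv2.circle(im,tuple(int(z) for z in ((q-[x0,y0]+.5)*k)),2,(0,255,0),-1)
cv2.imwrite("pics/fin.png",im)
P=C.reshape(-1,3)
e=(P-F)@np.c_[-s,y,n];m=(np.hypot(e[:,0],e[:,1])<.012)&(e[:,2]>-.037)&(e[:,2]<.03);print(m.sum(),e[m].mean(0),e[m].min(0),e[m].max(0))
```

```text
[ 0.58897937 -0.09288905  0.21428488] 0.004
xyz [-1.2, -1.0, 0.2] turn [0.0014, 0.0, -0.0]
342.0355646047229 200.8684292161876
60 [-0.00036998  0.00301464 -0.00322751] [-0.00430681 -0.00235166 -0.0341204 ] [0.00354167 0.01057403 0.02918986]
```

View pics/fin.png

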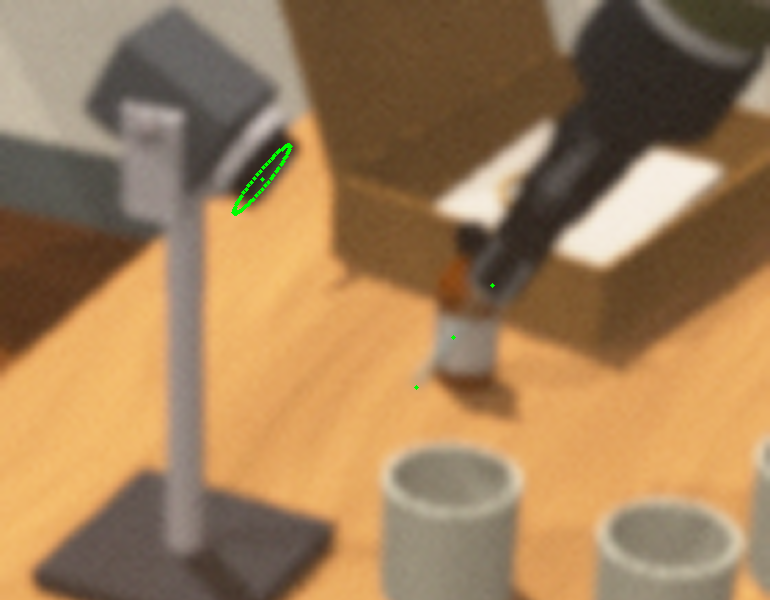

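In the side view, the lens front (near 265,178) and the tube (tip near 428,378) both sit the same ~1.5 px from their projections. So relative to the lens the tube is right. One last 1 mm trim, settle and hand in.

Call:
apply_moves([
  {"xyz": [-1, -1, 0], "turn": [0.001, 0, 0], "grip": 0.1},
  {"xyz": [-1, -1, 0], "turn": [0.001, 0, 0], "grip": 0.1},
  {"xyz": [-1, -1, 0], "turn": [0.001, 0, 0], "grip": 0.1},
  {"xyz": [-1, -1, 0], "turn": [0.001, 0, 0], "grip": 0.1},
  {"xyz": [-1, -1, 0], "turn": [0.001, 0, 0], "grip": 0.1},
  {"xyz": [-1, -1, 0], "turn": [0.001, 0, 0], "grip": 0.1},
  {"xyz": [-1, -1, 0], "turn": [0.001, 0, 0], "grip": 0.1},
  {"xyz": [-1, -1, 0], "turn": [0.001, 0, 0], "grip": 0.1},
])

```text
clock: 11.6
tcp_pos: [0.5899, -0.0935, 0.2142]
orientation: [0.252, 0.014, 0.968, -0.003]
wrist_force: [0.7, -0.2, -0.7]
finger_gap: 0.0261
grip_force: 44.7
```

Run:
```python
from goal import *
move(TF,RF)
from workcell import ticket
print(ticket.hand_in())
```

```text
xyz [-0.4, -0.4, -0.3] turn [0.0008, -0.0004, 0.0003]
the job is handed in; nothing more can be done
None
```

I handed the job in at 11.6 s: the large dropper was lifted, dipped about 21 mm into the rightmost beaker and is held cap up at the camera's focus, within 1 mm of the pose I aimed for; the lens position is uncertain by about 3 mm, and no verdict came back.

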